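# Square a coin tray into the bench jig

## Task

Take the pale blue-faced coin tray out of the rack and lay it on the squaring jig with its blue face up, without letting it fall over or drop, then push it fully home, square and flush: one long edge along the jig's long fence and one end against its short stop fence. Leave the two dark trays, the cup, the dish and the loupe where they are.

Things in the scene. Friction and masses are not known exactly. Their poses are not given: they have to be found in the camera images.
- tray: Rigid pale wooden slab 24 x 64 x 120 mm, 0.11 to 0.22 kg, with a blue felt face bearing two flat brass rings (under 2 mm proud). It starts standing on end in a slot of the rack. Origin: centre of the end it stands on. z runs 120 mm along it to the upper end, y along its 64 mm width, x through its thickness; the blue face is at x = +12 mm, so lying blue face up its x axis points up.
- tray_mid (a point): Centre of the pale tray's slab, 60 mm along z from its origin; same axes.
- jig: Squaring jig, fixed: grey plate 220 (x) x 160 (y) x 6 mm with two brass fences 14 mm thick, tops 22 mm over the bench. Origin: under the plate's centre, on the bench; z up. Long fence along x, 190 mm long, inner face at y = +60 mm; short stop fence along y, inner face at x = +90 mm, 120 mm long. Open on the -x and -y sides. Left or right of the bench's middle.
- corner (a point): Inner corner of the two fences on the plate's top (6 mm over the bench), at jig x = +90, y = +60 mm. Same axes as the jig: the free area lies towards -x and -y.
- rack: Dark rack, fixed, across the bench from the jig: base 230 (x) x 90 (y) x 10 mm. Origin: under its centre; z up. Trays stand on the base in slots at x = -70, 0, +70 mm (any order), thickness along x, faces to +x, 46 mm apart. Posts 30 mm wide, to 125 mm high, 3 mm off both narrow edges, so these cannot be gripped there. Brass guides 5 mm thick, to 30 mm high, 3 mm off the tray's faces.
- tray_red: Dark wooden tray with a red face, same size and axes as the pale tray, standing in the rack; not to be disturbed.
- tray_green: Dark wooden tray with a green face, same size and axes as the pale tray, standing in the rack; not to be disturbed.
- vise: Small cast iron bench vise, fixed, about 150 x 70 mm and 85 mm high, in the middle of the far part of the bench, its sliding jaw towards the robot. Origin: underside, on the bench. Its body reaches 70 mm to +x and, with handle, up to 70 mm to -x; 35 mm to either side. An obstacle only.
- cup: Loose blue plastic cup, 66 mm across the rim, 65 mm high, standing beside the open -y side of the jig. Origin: centre of its underside.
- dish: Loose pewter dish, 84 mm across, 24 mm high, at the -x end of the rack. Origin: centre of its underside.
- loupe: Loose folded jeweller's loupe, about 76 x 38 mm and 18 mm high, lying off the -x side of the jig. Origin: underside, middle of its length (x).
Not all that is in view belongs to the job. Leave any orange look-alike of the tray alone.

How it is judged (in metres and radians):
At the end, for the whole second after the job is handed in: The pale tray lies flat on the jig plate, blue face up (within 0.04 rad), at rest, its long edge along the long fence and one end against the stop fence: its centre within 2.5 mm of the fully home position in both directions, square to the fences within 0.025 rad. Either end may meet the stop (angle between tray's own x axis and vertical below 0.04 rad and x of tray_mid in the frame of corner between -0.0625 and -0.058 m and y of tray_mid in the frame of corner between -0.0345 and -0.03 m and z of tray_mid in the frame of corner below 0.015 m and angle between the z axis of tray and the x axis of jig, either way round below 0.025 rad and linear speed of tray below 0.01 m/s); the robot touches nothing.
It fails at once if the pale tray fell over, was dropped or slapped down (turned faster than 8 rad/s or moved faster than 1.2 m/s) (angular speed of tray above 8 rad/s or linear speed of tray above 1.2 m/s).
It fails at once if a dark tray was moved by more than 15 mm (distance of any of tray_red, tray_green from where it was at the start of the episode above 0.015 m).
It fails at once if a dark tray was tipped over (angle between any of tray_red, tray_green's own z axis and vertical above 0.35 rad).
It fails at once if the cup, the dish or the loupe was moved by more than 15 mm (distance of any of cup, dish, loupe from where it was at the start of the episode above 0.015 m).
It also fails if it takes over 72 s, if anything falls off the work surface, if the arm or the gripper's body presses on something with over 40 N, if the wrist force passes 120 N, or if a joint passes its speed limit or range.

## Robot

A 6-joint arm with a two-finger parallel gripper is mounted at the origin on the work surface. World frame = base frame: x ahead of the robot, y to its left, z up, the work surface at z = 0. Lengths are in m, angles in degrees, forces in N, time in s.
With the tool pointing down it reaches from about 0.325 to 0.85 m from the base axis. Payload 15.5 kg.
Tool frame: the origin (TCP) lies at the very end of the fingers, on their centre line; the grasp point (between the pads) lies arm.grip_depth behind it (arm.grip_depth is the distance from the TCP to the grasp point, in m); z points along the fingers, y is the line along which they close (so a half turn about z gives the same grasp; the last joint's range is limited). The gripper opens to 91 mm and grips with 3 to 60 N. Pads are 32 mm wide; open, the fingers measure 118 mm over their backs; the gripper's body (76 mm by 178 mm) begins 60 mm behind the grasp point.
Start: joints at [-80.357, 28.281, 77.091, -0, 74.628, -5.472], TCP at [0.163, -0.603, 0.214] pointing down, gripper open.
Joint ranges: [-166.48, 166.48], [-47.26, 123.95], [12.59, 153.08], [-70.14, 250.14], [6.76, 159.57], [-176.63, 176.63]. Speed limits (degrees/s): [108.29, 108.29, 147.25, 172.46, 172.46, 172.46].

## Interface

Orientations are given as a 3x3 rotation matrix whose columns are the frame's x, y, z axes.
In Python, from rig import arm gives the robot as it stands. Calls block until the motion is done:
- arm.move_to(position, orientation): joint-space move of the TCP to a pose.
- arm.move_l(position, orientation=None, feed=0.15): straight line of the TCP; orientation=None keeps the orientation; feed is the mean speed in m/s.
- arm.move_joints(angles): joint-space move.
- arm.grip(opening): finger opening in m; the grip force is fixed at half the most; returns when the fingers have stopped.
- arm.sleep(seconds).
- arm.solve_ik(position, orientation): joint angles nearest the present ones, or None.
- arm.snapshot(name): name is "scene" or "top" or "wrist"; returns the picture (384x512x3 uint8, red, green, blue); there is no depth.
- arm.get_calibration(name): a dict with "intrinsics" (3x3 intrinsics, pixels), "cam_to_world" (4x4, takes a point from camera to world coordinates). Camera axes: x right, y down, z forward; pixel columns grow to the right and rows downward; lengths in m; the calibration is good to about 2 mm. A picture is of the moment at which its call begins: read the wrist's pose just before it. get_calibration takes no time and is no camera call; for the wrist camera it gives the pose at the moment of the call.
A pose or a line that the arm cannot do raises arm.Unreachable and nothing moves.
- arm.sign_off(): hands the job in; it is judged then, once.
Readings, each from a call of its own:
- arm.current_t(): time.
- arm.current_joint_positions(): joint angles.
- arm.current_dq(): joint speeds.
- arm.current_tau(): joint torques, N m.
- arm.current_ee_pos(): TCP position.
- arm.current_tool_rot(): TCP orientation.
- arm.current_force(): force on the tool from outside, world axes, zero at the start.
- arm.current_torque(): the same for the moment, N m.
- arm.current_width(): finger opening in m.
- arm.current_grasp_force(): force on a finger pad.
Only numpy, scipy, OpenCV 4.12 (cv2) and the standard library are available. Lean on these libraries where they do the work, as an engineer would, in place of code of your own. Each camera call takes 0.05 s, during which the arm holds its last target. There are 200 camera calls.

## Working session

There is one attempt and no reset: what is moved stays moved. The work goes in short steps, each a Python script; the robot and the scene stay as the last script left them, time stands still between calls to the robot, and variables do not carry over. Pictures are saved under pics/ and viewed, at most 10 in all, crops included, and the job is handed in when it is done.

```bash
ls; mkdir -p pics; python3 - <<'E'
from rig import arm
import cv2,numpy as np
for n in("scene","top"):
    im=arm.snapshot(n); cv2.imwrite(f"pics/{n}0.png",cv2.resize(im[:,:,::-1],(800,600),interpolation=cv2.INTER_CUBIC))
    cv2.imwrite(f"{n}0_raw.png",im[:,:,::-1])
    c=arm.get_calibration(n);print(n,np.round(c["intrinsics"],1).tolist(),np.round(c["cam_to_world"],4).tolist())
print(arm.grip_depth,arm.current_t(),arm.current_tool_rot())
E
```

```text
pics
scene [[389.0, 0.0, 258.9], [0.0, 389.0, 187.9], [0.0, 0.0, 1.0]] [[-0.2071, 0.5251, -0.8255, 1.496], [0.9782, 0.096, -0.1843, 0.2004], [-0.0176, -0.8456, -0.5335, 0.7157], [0.0, 0.0, 0.0, 1.0]]
top [[359.8, 0.0, 256.1], [0.0, 359.8, 192.3], [0.0, 0.0, 1.0]] [[0.0249, -0.9909, 0.1322, 0.4327], [-0.9997, -0.0242, 0.0072, -0.0301], [-0.0039, -0.1324, -0.9912, 0.9795], [0.0, 0.0, 0.0, 1.0]]
0.0188 0.1 [[ 9.65408312e-01  2.60742706e-01 -1.81538141e-04]
 [ 2.60742752e-01 -9.65407771e-01  1.02633146e-03]
 [ 9.23501104e-05 -1.03816368e-03 -9.99999457e-01]]
```

View pics/scene0.png

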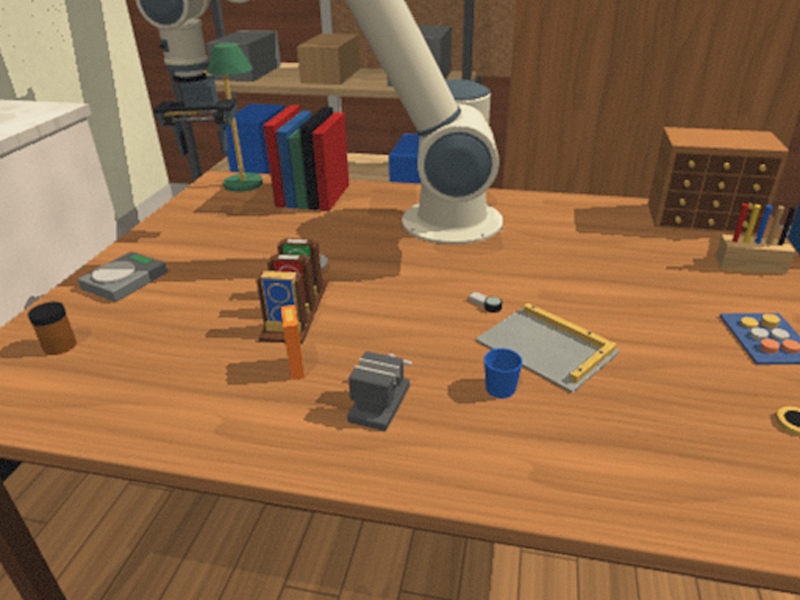

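View pics/top0.png

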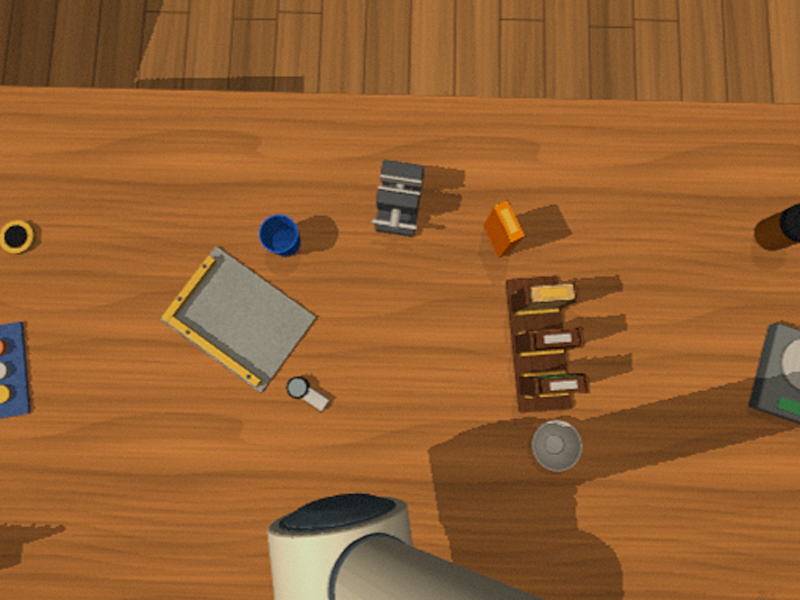

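Candidates (800x600 top picture): the pale-edged tray in the far rack slot (548,294), the orange look-alike free on the bench (505,230), the red tray (562,338) and the green tray (562,385). I choose the pale tray at (548,294). In the scene picture its blue face with rings is at (280,297). The jig is at (240,318), with its fence corner at (165,318). I'll check these in a close crop next.

```bash
python3 - <<'E'
import cv2,numpy as np
t=cv2.imread("top0_raw.png");s=cv2.imread("scene0_raw.png")
def crop(im,x,y,w,h,k):return cv2.resize(im[y:y+h,x:x+w],None,fx=k,fy=k,interpolation=cv2.INTER_CUBIC)
a=crop(t,100,152,110,100,4);b=crop(t,318,172,80,100,4) #440x400,320x400
c=crop(s,160,148,55,75,2.6)
out=np.zeros((600,780,3),np.uint8);out[:400,:440]=a;out[:400,450:770]=b
out[400:400+c.shape[0],:c.shape[1]]=c
cv2.imwrite("pics/crop1.png",out)
E
```

```text
(no output)
```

View pics/crop1.png

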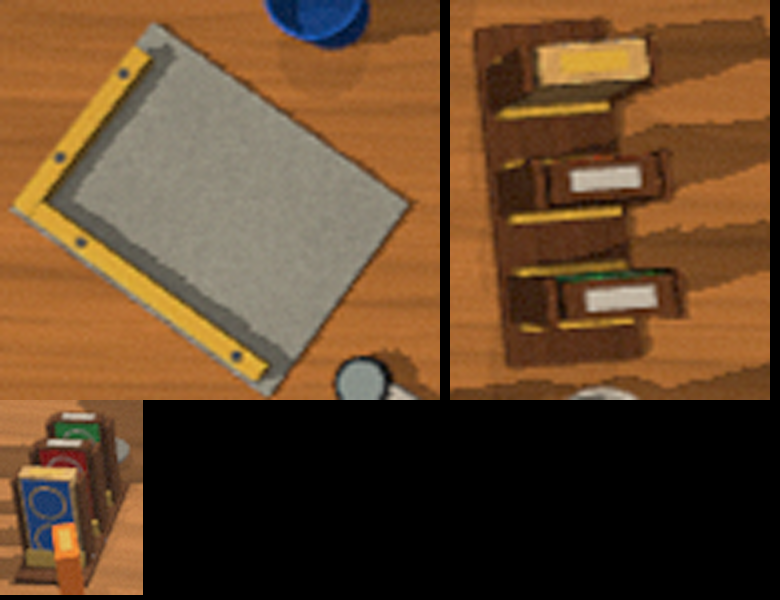

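The crop confirms it: blue face with rings and a pale top, top face centred near crop (593,60). The red and green trays are in the nearer slots. The jig plate corners are at crop (152,23), (411,205), (273,395) and (12,208). Next I compute poses and search for regrasp reachability.

```bash
cat > h.py <<'E'
import numpy as np
from rig import arm
def P(name,u,v,z):
    c=arm.get_calibration(name);K=c["intrinsics"];T=c["cam_to_world"]
    d=T[:3,:3]@np.linalg.solve(K,[u,v,1.]);o=T[:3,3]
    return o+d*(z-o[2])/d[2]
def R(y,z):  # tool rot from closing axis y and pointing z
    z=np.array(z,float);z/=np.linalg.norm(z);y=np.array(y,float);y-=z*(y@z);y/=np.linalg.norm(y)
    return np.column_stack([np.cross(y,z),y,z])
def st(m=""): print(m,"t%.1f"%arm.current_t(),"tcp",np.round(arm.current_ee_pos(),4),"w%.4f"%arm.current_width(),"F",np.round(arm.current_force(),1),"gf%.1f"%arm.current_grasp_force())
E
python3 - <<'E'
from h import *
f=lambda p,ox,oy:((p[0]+.5)/4-.5+ox,(p[1]+.5)/4-.5+oy)
J=np.array([P("top",*f(p,100,152),.006) for p in[(152,23),(411,205),(273,395),(12,208)]])
print("jig",J.round(4).tolist(),J.mean(0),[np.linalg.norm(J[i]-J[i-1]).round(4) for i in range(4)])
x=(J[0]+J[3]-J[1]-J[2]);print("yaw",np.degrees(np.arctan2(x[1],x[0])))
x=(J[3]+J[2]-J[1]-J[0]);print("yaw y",np.degrees(np.arctan2(x[1],x[0]))-90)
T=np.array([P("top",*f((p[0]-450,p[1]),318,172),.13) for p in[(537,42),(648,38),(650,79),(538,84)]])
print("tray",T.round(4).tolist(),T.mean(0));x=T[1]+T[2]-T[0]-T[3];print("yaw",np.degrees(np.arctan2(x[1],x[0]))+90)
B=np.array([P("top",*f((p[0]-450,p[1]),318,172),.01) for p in[(475,30),(507,367),(607,20),(648,355)]])
print("rack",B.round(4).tolist(),B.mean(0));x=B[0]-B[1];print(np.degrees(np.arctan2(x[1],x[0])))
g=lambda u,v,z:P("top",u*.64,v*.64,z).round(3)
print("cup",g(280,234,.065),"vise",g(400,198,.06),"decoy",g(508,218,.12),"loupe",g(307,392,.01),"dish",g(556,444,.02))
# IK survey
q0=arm.current_joint_positions()
for X,Y in[(.45,-.05),(.5,.0),(.55,.0),(.45,.1),(.5,.15),(.6,-.1)]:
  for yawf in range(0,360,30):
    fv=np.array([np.cos(np.radians(yawf)),np.sin(np.radians(yawf)),0]);ty=np.cross([0,0,1],fv)
    r=""
    for a in(15,30,45):
      z=-fv*np.cos(np.radians(a))-np.array([0,0,1])*np.sin(np.radians(a))
      ok=[arm.solve_ik([X,Y,.08],R(s*ty,z)) is not None for s in(1,-1)]
      r+=" %d:%d%d"%(a,*ok)
    if "1" in r: print(X,Y,yawf,r)
E
```

```text
jig [[0.6521, 0.3073, 0.006], [0.53, 0.1223, 0.006], [0.4001, 0.2089, 0.006], [0.5213, 0.3938, 0.006]] [0.52586116 0.25806782 0.006     ] [np.float64(0.1569), np.float64(0.2217), np.float64(0.156), np.float64(0.2211)]
yaw 56.67875511594562
yaw y 56.40161586153417
tray [[0.5754, -0.2222, 0.13], [0.5794, -0.2884, 0.13], [0.5547, -0.2892, 0.13], [0.5501, -0.2227, 0.13]] [ 0.56488439 -0.25565069  0.13      ]
yaw 3.72850153287024
rack [[0.6028, -0.2072, 0.01], [0.3772, -0.2283, 0.01], [0.6119, -0.2972, 0.01], [0.3874, -0.3216, 0.01]] [ 0.49481809 -0.26355897  0.01      ]
5.35546215463732
cup [0.662 0.18  0.065] vise [ 0.73  -0.019  0.06 ] decoy [ 0.682 -0.19   0.12 ] loupe [0.401 0.132 0.01 ] dish [ 0.326 -0.288  0.02 ]
0.45 -0.05 0  15:11 30:11 45:11
0.45 -0.05 30  15:11 30:11 45:11
0.45 -0.05 60  15:11 30:11 45:11
0.45 -0.05 90  15:11 30:11 45:11
0.45 -0.05 120  15:00 30:00 45:00
0.45 -0.05 150  15:00 30:00 45:11
0.45 -0.05 180  15:00 30:00 45:00
0.45 -0.05 210  15:11 30:11 45:11
0.45 -0.05 240  15:11 30:11 45:11
0.45 -0.05 270  15:11 30:11 45:11
0.45 -0.05 300  15:11 30:11 45:11
0.45 -
[... 1210 characters left out ...]
:11
0.5 0.15 60  15:11 30:11 45:11
0.5 0.15 90  15:11 30:11 45:11
0.5 0.15 120  15:11 30:11 45:11
0.5 0.15 150  15:00 30:00 45:00
0.5 0.15 180  15:11 30:11 45:11
0.5 0.15 210  15:11 30:11 45:11
0.5 0.15 240  15:11 30:11 45:11
0.5 0.15 270  15:11 30:11 45:11
0.5 0.15 300  15:11 30:11 45:11
0.5 0.15 330  15:11 30:11 45:11
0.6 -0.1 0  15:11 30:11 45:11
0.6 -0.1 30  15:11 30:11 45:11
0.6 -0.1 60  15:11 30:11 45:11
0.6 -0.1 90  15:11 30:11 45:11
0.6 -0.1 120  15:00 30:00 45:00
0.6 -0.1 150  15:11 30:11 45:11
0.6 -0.1 180  15:11 30:11 45:11
0.6 -0.1 210  15:11 30:11 45:11
0.6 -0.1 240  15:11 30:11 45:11
0.6 -0.1 270  15:11 30:11 45:11
0.6 -0.1 300  15:11 30:11 45:11
0.6 -0.1 330  15:11 30:11 45:11
```

```bash
cat >> h.py <<'E'
c,s=np.cos,np.sin
def u(deg): d=np.radians(deg);return np.array([c(d),s(d),0.])
Z=np.array([0,0,1.])
JC=np.array([.526,.258,0.]);JX=u(56.5);JY=u(146.5)
jig=lambda x,y,z:JC+x/1e3*JX+y/1e3*JY+Z*z/1e3
TR=np.array([.565,-.2562,0]);YR=4.7
A=np.radians(25)
def grab(mid,f,zt,xoff=-.0022):
    """narrow-edge grasp: mid=tray centre, f=blue normal, zt=tray z dir; returns TCP pos, z axis"""
    zt=np.array(zt,float);f=np.array(f,float)
    return mid+xoff*f, -f*c(A)-zt*s(A), np.cross(zt,f)
E
python3 - <<'E'
from h import *
r=lambda q:None if q is None else np.round(q,0).tolist()
for sg in(1,-1):
  print("rack",sg,r(arm.solve_ik(TR+Z*.085,R(sg*u(YR),-Z))))
  for yf in(236.5,270,56.5,0):
    print(" stand",yf,sg,r(arm.solve_ik([.5,-.03,.075],R(sg*u(yf),-Z))))
for yf in(236.5,270,56.5):
  f=u(yf)
  for sg in(1,-1):
    p,z,y=grab(np.array([.5,-.03,.06]),f,Z); print("regrasp",yf,sg,r(arm.solve_ik(p,R(sg*y,z))))
    p,z,y=grab(jig(15,-4,18),Z,-f) if yf!=270 else grab(jig(15,-4,18),Z,JX); print("   lay",r(arm.solve_ik(p,R(sg*y,z))))
E
```

```text
rack 1 [-30.0, 36.0, 85.0, -0.0, 59.0, -35.0]
 stand 236.5 1 [-10.0, 30.0, 103.0, -0.0, 47.0, 113.0]
 stand 270 1 [-10.0, 30.0, 103.0, -0.0, 47.0, 80.0]
 stand 56.5 1 [-10.0, 30.0, 103.0, -0.0, 47.0, -67.0]
 stand 0 1 [-10.0, 30.0, 103.0, -0.0, 47.0, -10.0]
rack -1 [-30.0, 36.0, 85.0, -0.0, 59.0, 145.0]
 stand 236.5 -1 [-10.0, 30.0, 103.0, -0.0, 47.0, -67.0]
 stand 270 -1 [-10.0, 30.0, 103.0, -0.0, 47.0, -100.0]
 stand 56.5 -1 [-10.0, 30.0, 103.0, -0.0, 47.0, 113.0]
 stand 0 -1 [-10.0, 30.0, 103.0, -0.0, 47.0, 170.0]
regrasp 236.5 1 [-50.0, 54.0, 116.0, 69.0, 68.0, -79.0]
   lay [28.0, 51.0, 70.0, -12.0, 81.0, 65.0]
regrasp 236.5 -1 [-50.0, 54.0, 116.0, 69.0, 68.0, 101.0]
   lay [28.0, 51.0, 70.0, -12.0, 81.0, -115.0]
regrasp 270 1 [-40.0, 56.0, 91.0, 44.0, 88.0, -65.0]
   lay [28.0, 51.0, 70.0, -12.0, 81.0, 65.0]
regrasp 270 -1 [-40.0, 56.0, 91.0, 44.0, 88.0, 115.0]
   lay [28.0, 51.0, 70.0, -12.0, 81.0, -115.0]
regrasp 56.5 1 [14.0, 60.0, 74.0, -38.0, 101.0, -120.0]
   lay [10.0, 38.0, 110.0, 53.0, 22.0, 176.0]
regrasp 56.5 -1 [14.0, 60.0, 74.0, -38.0, 101.0, 60.0]
   lay [10.0, 38.0, 110.0, 53.0, 22.0, -4.0]
```

```bash
python3 - <<'E'
from h import *
r=lambda q:None if q is None else np.round(q,0).tolist()
for yf in(200,215,236.5):
 for pos in((0,-15),(30,-15)):
  f=u(yf);m=jig(*pos,66)
  print(yf,pos,"stand",r(arm.solve_ik(m+Z*.015,R(f,-Z))))
  for sg in(1,-1):
    p,z,y=grab(m,f,Z); print("  re",r(arm.solve_ik(p,R(sg*y,z))),"back",r(arm.solve_ik(p-.1*z,R(sg*y,z))), "up",r(arm.solve_ik(p+Z*.06,R(sg*y,z))))
for sg in (1,-1):
    p,z,y=grab(jig(15,-4,18),Z,JX); print("   lay",r(arm.solve_ik(p,R(sg*y,z))))
E
```

```text
200 (0, -15) stand None
  re [18.0, 64.0, 140.0, 178.0, 89.0, -91.0] back None up [18.0, 52.0, 140.0, 178.0, 77.0, -90.0]
  re [18.0, 64.0, 140.0, 178.0, 89.0, 89.0] back None up [18.0, 52.0, 140.0, 178.0, 77.0, 90.0]
200 (30, -15) stand None
  re [22.0, 60.0, 136.0, 182.0, 81.0, -90.0] back None up [22.0, 49.0, 136.0, 182.0, 70.0, -90.0]
  re [22.0, 60.0, 136.0, 182.0, 81.0, 90.0] back None up [22.0, 49.0, 136.0, 182.0, 70.0, 90.0]
215 (0, -15) stand [19.0, 35.0, 90.0, -0.0, 56.0, 164.0]
  re [2.0, 63.0, 139.0, 150.0, 83.0, -102.0] back None up [2.0, 51.0, 139.0, 149.0, 73.0, -96.0]
  re [2.0, 63.0, 139.0, 150.0, 83.0, 78.0] back None up [2.0, 51.0, 139.0, 149.0, 73.0, 84.0]
215 (30, -15) stand [21.0, 36.0, 86.0, -0.0, 58.0, 166.0]
  re [6.0, 60.0, 135.0, 154.0, 78.0, -97.0] back [-5.0, 69.0, 152.0, 144.0, 98.0, -115.0] up [6.0, 49.0, 135.0, 152.0, 69.0, -92.0]
  re [6.0, 60.0, 135.0, 154.0, 78.0, 83.0] back [-5.0, 69.0, 152.0, 144.0, 98.0, 65.0] up [6.0, 49.0, 135.0, 152.0, 69.0, 88.0]
236.5 (0, -15) stand [19.0, 35.0, 90.0, -0.0, 56.0, 143.0]
  re [-12.0, 56.0, 127.0, 113.0, 66.0, -92.0] back [-27.0, 51.0, 133.0, 99.0, 65.0, -94.0] up [-12.0, 46.0, 127.0, 109.0, 63.0, -83.0]
  re [-12.0, 56.0, 127.0, 113.0, 66.0, 88.0] back [-27.0, 51.0, 133.0, 99.0, 65.0, 86.0] up [-12.0, 46.0, 127.0, 109.0, 63.0, 97.0]
236.5 (30, -15) stand [21.0, 36.0, 86.0, -0.0, 58.0, 144.0]
  re [-8.0, 55.0, 124.0, 116.0, 65.0, -89.0] back [-21.0, 50.0, 131.0, 103.0, 65.0, -92.0] up [-8.0, 46.0, 125.0, 111.0, 61.0, -80.0]
  re [-8.0, 55.0, 124.0, 116.0, 65.0, 91.0] back [-21.0, 50.0, 131.0, 103.0, 65.0, 88.0] up [-8.0, 46.0, 125.0, 111.0, 61.0, 100.0]
   lay [28.0, 51.0, 70.0, -12.0, 81.0, 65.0]
   lay [28.0, 51.0, 70.0, -12.0, 81.0, -115.0]
```

```bash
python3 - <<'E'
from h import *
import h
r=lambda q:None if q is None else np.round(q,0).tolist()
for a in(25,35):
 h.A=np.radians(a)
 for yf in(250,260,270):
  for pos in((0,-15),(30,-15)):
   f=u(yf);m=jig(*pos,66)
   print(a,yf,pos,"stand",r(arm.solve_ik(m+Z*.015,R(f,-Z))))
   p,z,y=grab(m,f,Z); print("  re",r(arm.solve_ik(p,R(y,z))),"back",r(arm.solve_ik(p-.1*z,R(y,z))), "up",r(arm.solve_ik(p+Z*.06,R(y,z))))
 p,z,y=grab(jig(15,-4,18),Z,JX); print("   lay",r(arm.solve_ik(p,R(y,z))),r(arm.solve_ik(p+Z*.06,R(y,z))))
E
```

```text
25 250 (0, -15) stand [19.0, 35.0, 90.0, -0.0, 56.0, 129.0]
  re [-14.0, 53.0, 117.0, 91.0, 64.0, -79.0] back [-27.0, 48.0, 119.0, 77.0, 67.0, -75.0] up [-14.0, 45.0, 117.0, 87.0, 65.0, -70.0]
25 250 (30, -15) stand [21.0, 36.0, 86.0, -0.0, 58.0, 131.0]
  re [-11.0, 53.0, 115.0, 93.0, 64.0, -76.0] back [-23.0, 48.0, 118.0, 81.0, 67.0, -74.0] up [-11.0, 45.0, 115.0, 90.0, 63.0, -68.0]
25 260 (0, -15) stand [19.0, 35.0, 90.0, -0.0, 56.0, 119.0]
  re [-14.0, 53.0, 109.0, 78.0, 68.0, -70.0] back [-25.0, 48.0, 109.0, 66.0, 73.0, -66.0] up [-14.0, 46.0, 109.0, 75.0, 69.0, -63.0]
25 260 (30, -15) stand [21.0, 36.0, 86.0, -0.0, 58.0, 121.0]
  re [-11.0, 53.0, 107.0, 80.0, 67.0, -68.0] back [-22.0, 48.0, 107.0, 69.0, 72.0, -65.0] up [-11.0, 46.0, 107.0, 77.0, 68.0, -61.0]
25 270 (0, -15) stand [19.0, 35.0, 90.0, -0.0, 56.0, 109.0]
  re [-13.0, 53.0, 101.0, 67.0, 73.0, -64.0] back [-22.0, 49.0, 98.0, 58.0, 80.0, -60.0] up [-13.0, 47.0, 101.0, 65.0, 76.0, -58.0]
25 270 (30, -15) stand [21.0, 36.0, 86.0, -0.0, 58.0, 111.0]
  re [-11.0, 54.0, 99.0, 69.0, 73.0, -62.0] back [-19.0, 50.0, 97.0, 60.0
[... 673 characters left out ...]
] up [-11.0, 40.0, 108.0, 69.0, 61.0, -53.0]
35 260 (30, -15) stand [21.0, 36.0, 86.0, -0.0, 58.0, 121.0]
  re [-8.0, 47.0, 107.0, 75.0, 58.0, -58.0] back [-17.0, 40.0, 107.0, 64.0, 65.0, -53.0] up [-8.0, 40.0, 106.0, 70.0, 60.0, -50.0]
35 270 (0, -15) stand [19.0, 35.0, 90.0, -0.0, 56.0, 109.0]
  re [-10.0, 48.0, 102.0, 63.0, 65.0, -56.0] back [-19.0, 42.0, 99.0, 54.0, 73.0, -52.0] up [-10.0, 41.0, 101.0, 60.0, 69.0, -50.0]
35 270 (30, -15) stand [21.0, 36.0, 86.0, -0.0, 58.0, 111.0]
  re [-7.0, 48.0, 99.0, 64.0, 65.0, -54.0] back [-16.0, 43.0, 98.0, 56.0, 73.0, -50.0] up [-7.0, 42.0, 99.0, 61.0, 68.0, -47.0]
   lay [30.0, 56.0, 62.0, -15.0, 94.0, 66.0] [30.0, 52.0, 61.0, -15.0, 99.0, 65.0]
```

```bash
sed -i 's/radians(25)/radians(30)/; s/xoff=-.0022/xoff=-.001/' h.py; python3 - <<'E'
from h import *
import cv2
Rg=R(u(YR),-Z)
arm.move_to(TR+Z*.20,Rg); arm.grip(.06)
arm.move_l(TR+Z*.085); st("down")
arm.grip(.0); st("grip")
arm.move_l(TR+Z*.228,feed=.2); st("up")
im=arm.snapshot("scene");cv2.imwrite("pics/s1.png",cv2.resize(im[60:320,120:420,::-1],None,fx=2.3,fy=2.3))
E
```

```text
down t3.6 tcp [ 0.5655 -0.2565  0.0858] w0.0601 F [ 0.  -0.1  0.2] gf0.0
grip t4.2 tcp [ 0.565  -0.2562  0.0851] w0.0236 F [0.  0.3 2.9] gf30.0
up t5.1 tcp [ 0.5644 -0.2559  0.2268] w0.0240 F [-0.2 -0.3 -2.5] gf30.0
```

View pics/s1.png

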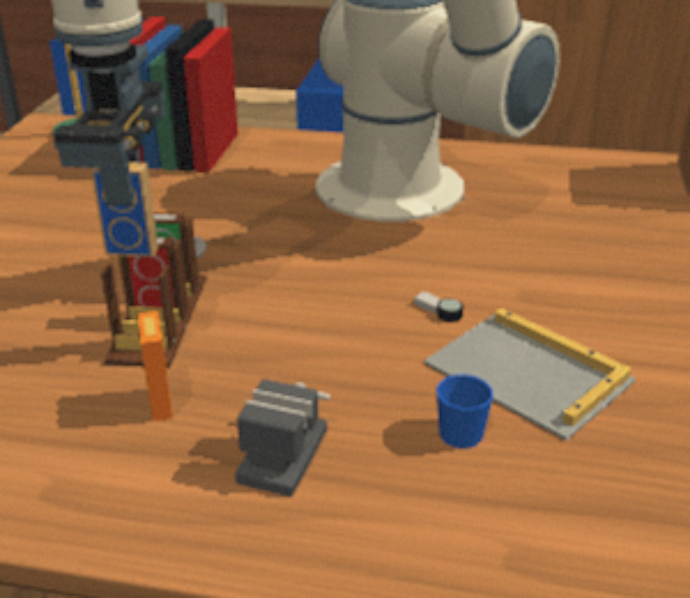

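The tray (crop 125,215) is held upright and clear of the rack. The others are undisturbed. Next I stand it on the jig plate.

```bash
python3 - <<'E'
from h import *
Rs=R(u(265),-Z);p=jig(10,-15,0)
# transit via a mid waypoint over the near side of the vise
arm.move_to([.52,0,.235],R(u(-45),-Z)); arm.move_to(p+Z*.23,Rs); st("over")
arm.move_l(p+Z*.088,feed=.15); arm.sleep(.2); f0=arm.current_force()[2]; st("pre")
z=.088
while z>.074:
    z-=.001; arm.move_l(p+Z*z,feed=.02)
    if arm.current_force()[2]-f0>3: break
arm.sleep(.2); st("touch"); 
arm.grip(.05); st("rel")
arm.move_l(p+Z*.20,feed=.2); st("up")
E
python3 - <<'E'
from h import *
import cv2
im=arm.snapshot("scene");cv2.imwrite("pics/s2.png",cv2.resize(im[100:300,220:480,::-1],None,fx=3,fy=3))
E
```

```text
over t7.6 tcp [0.5443 0.2572 0.2299] w0.0236 F [ 0.3 -0.7 -1.8] gf30.0
pre t8.9 tcp [0.5444 0.2582 0.0887] w0.0236 F [-0.3  0.  -1.2] gf30.0
touch t11.1 tcp [0.5444 0.2581 0.0811] w0.0238 F [-4.1 -1.8 16.6] gf30.0
rel t11.7 tcp [0.544  0.2581 0.0799] w0.0501 F [-0.2 -0.3  0.2] gf0.0
up t12.4 tcp [0.5435 0.2578 0.199 ] w0.0499 F [-0.7  0.2 -0.8] gf0.0
```

View pics/s2.png

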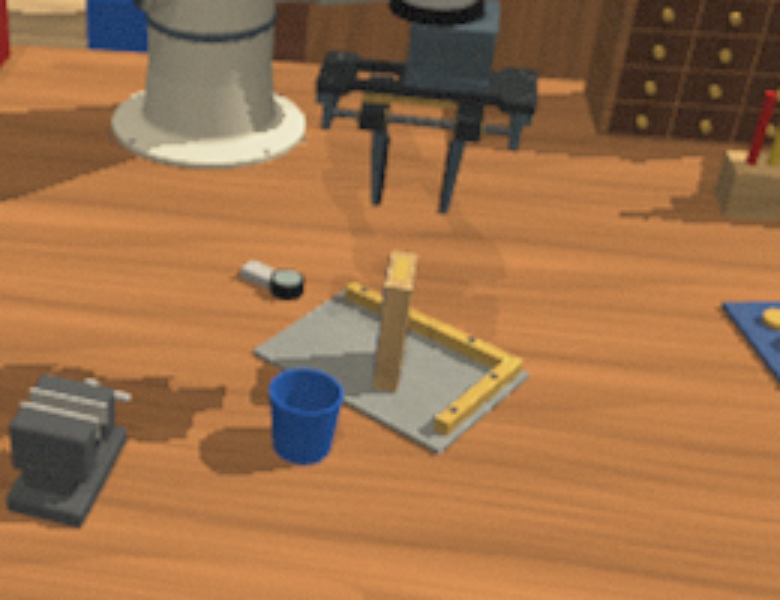

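The tray stands alone at crop (395,320) with its blue face away from the camera. Now I regrasp it on its narrow edges.

```bash
python3 - <<'E'
from h import *
import cv2
f=u(265);m=np.array([.5443,.2581,.066])
p,z,y=grab(m,f,Z)
print(np.round(arm.solve_ik(p-.13*z,R(y,z))))
arm.grip(.088)
arm.move_l([.50,.10,.30],feed=.3)
arm.move_to(p-.13*z,R(y,z)); st("back")
im=arm.snapshot("wrist");cv2.imwrite("pics/w1.png",im[:,:,::-1])
im=arm.snapshot("top");cv2.imwrite("pics/t2.png",cv2.resize(im[130:270,80:260,::-1],None,fx=4,fy=4,interpolation=cv2.INTER_CUBIC))
E
```

```text
[-24.  43. 102.  58.  75. -56.]
back t16.4 tcp [0.5346 0.1472 0.131 ] w0.0880 F [0.3 1.  0. ] gf0.0
```

View pics/w1.png

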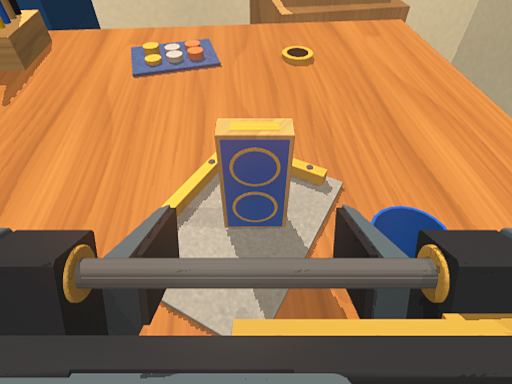

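View pics/t2.png

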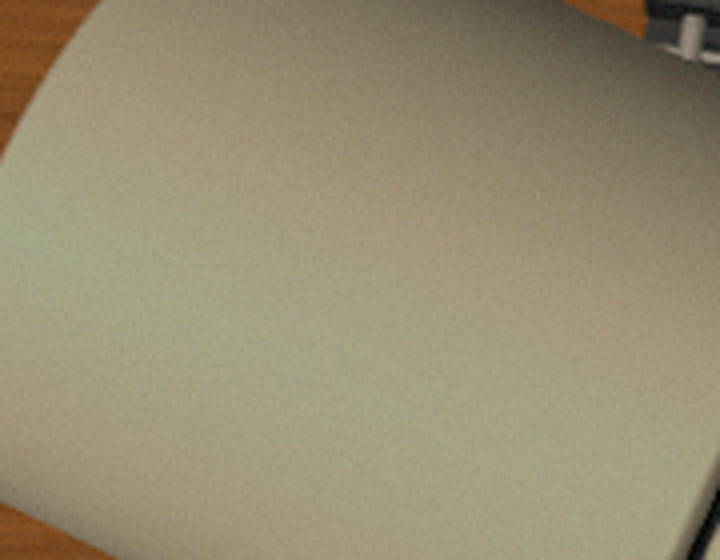

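The tray is centred between the fingers (tray column 255, finger middle 257). The top view is blocked by the arm. I grip 10 mm higher to keep the body clear of the cup, then lift, tilt and lay.

```bash
python3 - <<'E'
from h import *
import cv2
f=u(265);m=np.array([.5443,.2581,.066])
p,z,y=grab(m,f,Z);p=p+.01*Z
Rg=R(y,z)
arm.move_l(p-.05*z,feed=.2);arm.move_l(p,feed=.06); st("at")
arm.grip(.0); st("grip")
if arm.current_width()>.055:
    arm.move_l(p+.09*Z,feed=.12); st("lifted")
    im=arm.snapshot("wrist");cv2.imwrite("pics/w2.png",im[:,:,::-1])
    p2,z2,y2=grab(jig(15,-4,18),Z,JX);p2=p2+.01*JX
    print(np.round(arm.solve_ik(p2+.08*Z,R(y2,z2))))
E
```

```text
at t18.0 tcp [0.5445 0.2589 0.0761] w0.0880 F [-0.   0.1  0.8] gf0.0
grip t18.5 tcp [0.5444 0.259  0.0761] w0.0638 F [-0.8 -0.7  0.3] gf30.0
lifted t19.4 tcp [0.5442 0.2591 0.1655] w0.0638 F [-0.3  0.8 -1.7] gf30.0
[ 29.  49.  62. -13.  96.  64.]
```

```bash
python3 - <<'E'
from h import *
import cv2
from scipy.spatial.transform import Rotation as Ro,Slerp
p2,z2,y2=grab(jig(15,-4,18),Z,JX);p2=p2+.01*JX
p0=arm.current_ee_pos();R0=arm.current_tool_rot();p1=p2+.11*Z;R1=R(y2,z2)
S=Slerp([0,1],Ro.from_matrix([R0,R1]));print(np.degrees((Ro.from_matrix(R1)*Ro.from_matrix(R0).inv()).magnitude()))
for k in(.25,.5,.75,1): arm.move_to(p0+(p1-p0)*k,S(k).as_matrix())
st("tilted")
arm.move_l(p2+.012*Z,feed=.12); arm.sleep(.2); f0=arm.current_force()[2]; st("pre")
d=.012
while d>-.004:
    d-=.001; arm.move_l(p2+d*Z,feed=.02)
    if arm.current_force()[2]-f0>3: break
arm.sleep(.2); st("touch %.3f"%d)
im=arm.snapshot("scene");cv2.imwrite("pics/s3.png",cv2.resize(im[100:300,220:480,::-1],None,fx=3,fy=3))
E
```

```text
93.453954514377
tilted t21.9 tcp [0.5429 0.2758 0.1259] w0.0638 F [ 0.7 -0.4 -1.2] gf30.0
pre t23.0 tcp [0.5435 0.2769 0.0296] w0.0638 F [ 0.1 -0.4 -1.7] gf30.0
touch -0.000 t26.2 tcp [0.5432 0.2767 0.0174] w0.0635 F [-0.7  1.3  6.2] gf30.0
```

View pics/s3.png

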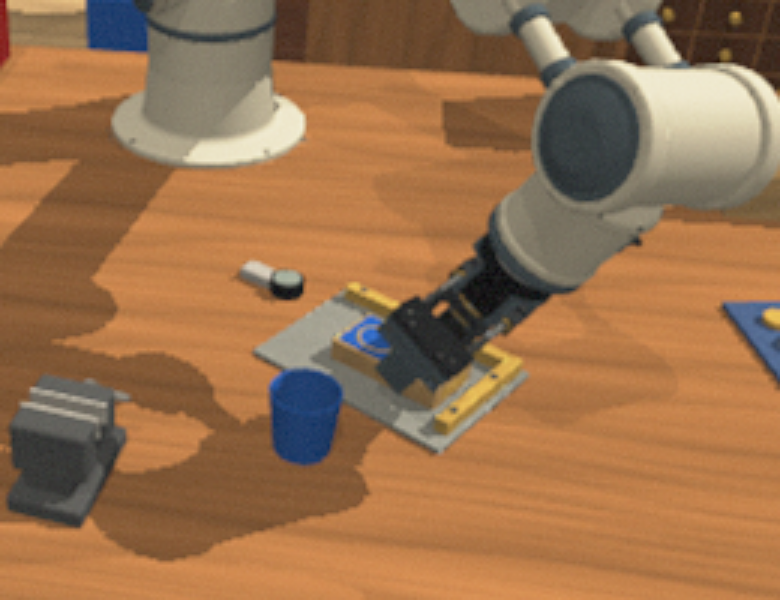

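The tray lies flat at crop (400,360), blue face up, clear of both fences. Next I release it and push it home.

```bash
cat >> h.py <<'E'
def near(p,y,z=-Z):
    q=arm.current_joint_positions();best=None
    for sg in(1,-1):
        k=arm.solve_ik(p,R(sg*y,z))
        if k is not None and (best is None or np.abs(k-q).max()<best[0]): best=(np.abs(np.array(k)-q).max(),R(sg*y,z))
    return best[1]
def toj(p): d=np.array(p)-JC;return np.round([d@JX*1e3,d@JY*1e3,p[2]*1e3],1)
def push(start,axis,n,lim,step=1.0,hard=8.):
    """start jig mm, axis 0/1, push up to n mm until force rise>lim"""
    d=(JX,JY)[axis];p=jig(*start);arm.sleep(.15);f0=np.array(arm.current_force());k=0
    while k<n:
        k+=step;arm.move_l(p+d*k/1e3,feed=.025)
        F=-(np.array(arm.current_force())-f0)@d
        if F>lim: break
    arm.sleep(.2);st("push");print(" k",k,"jig",toj(arm.current_ee_pos()),"F",-(np.array(arm.current_force())-f0)@d)
    return k
E
python3 - <<'E'
from h import *
arm.grip(.08);st("rel")
z=arm.current_tool_rot()[:,2];arm.move_l(arm.current_ee_pos()-.10*z,feed=.2)
p=jig(15,-66,14);Rp=near(p+Z*.1,JX)
arm.move_to(p+Z*.1,Rp);arm.grip(.06);st("above")
arm.move_l(p,feed=.15)
arm.move_l(jig(15,-57,14),feed=.05)
push((15,-57,14),1,42,8)
E
```

```text
rel t26.7 tcp [0.5431 0.2766 0.0169] w0.0802 F [-0.1  0.9  0.4] gf0.0
above t29.1 tcp [0.5893 0.2342 0.114 ] w0.0600 F [ 0.3 -1.6  0.8] gf0.0
push t39.9 tcp [0.5517 0.259  0.0142] w0.0600 F [ 4.5 -7.3 -0.2] gf4.0
 k 37.0 jig [ 15.  -20.9  14.2] F 8.426047128721084
```

```bash
python3 - <<'E'
from h import *
arm.move_l(jig(15,-30,14),feed=.1);arm.move_l(jig(15,-45,90),feed=.25)
p=jig(-72,27,14);Rp=near(p+Z*.07,JY)
arm.move_to(p+Z*.07,Rp);arm.grip(.02);arm.move_l(p,feed=.15);st("low")
arm.move_l(jig(-56,27,14),feed=.04)
push((-56,27,14),0,18,10)
arm.move_l(jig(-62,27,14),feed=.1);arm.move_l(jig(-75,27,90),feed=.25);st("up")
import cv2
im=arm.snapshot("top");cv2.imwrite("pics/t3.png",cv2.resize(im[140:260,90:240,::-1],None,fx=5,fy=5,interpolation=cv2.INTER_CUBIC))
im=arm.snapshot("wrist");cv2.imwrite("pics/w3.png",im[:,:,::-1])
E
```

```text
low t43.4 tcp [0.4639 0.2129 0.0143] w0.0200 F [-0.6  0.4  0.9] gf0.0
push t47.1 tcp [0.4773 0.234  0.014 ] w0.0201 F [ -5.5 -14.6  10.6] gf7.9
 k 11.0 jig [-46.9  27.3  14. ] F 14.82858978930373
up t47.8 tcp [0.463  0.2109 0.0909] w0.0199 F [-0.3 -1.2 -0.4] gf0.0
```

View pics/w3.png

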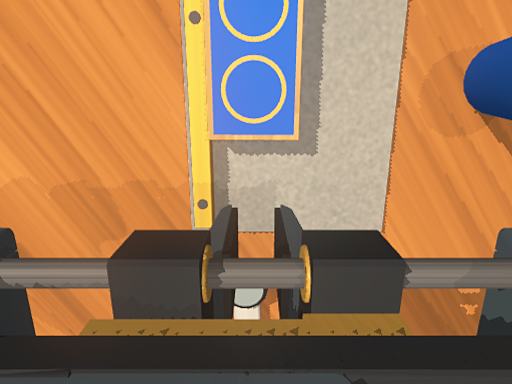

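The wrist view shows the tray flush along the long fence (edge at column 208). A second short push on the long edge will make sure, and then I look from above.

```bash
python3 - <<'E'
from h import *
import cv2
arm.move_l(jig(0,-40,90),feed=.25)
p=jig(30,-40,14);Rp=near(p+Z*.06,JX)
arm.move_to(p+Z*.06,Rp);arm.grip(.06);arm.move_l(p,feed=.15)
arm.move_l(jig(30,-25,14),feed=.06);push((30,-25,14),1,8,10)
arm.move_l(jig(30,-35,14),feed=.1);arm.move_l(jig(30,-45,100),feed=.25)
arm.move_to([.45,-.05,.3],arm.current_tool_rot());st("away")
im=arm.snapshot("top");cv2.imwrite("pics/t4.png",cv2.resize(im[140:260,90:240,::-1],None,fx=5,fy=5,interpolation=cv2.INTER_CUBIC))
E
```

```text
push t53.5 tcp [0.56   0.2716 0.0143] w0.0598 F [ 9.1 -9.5 -0.4] gf6.9
 k 6.0 jig [ 30.2 -20.8  14.3] F 13.216734161677438
away t55.7 tcp [ 0.4503 -0.0495  0.2994] w0.0603 F [-0.7  1.2  0.3] gf0.0
```

View pics/t4.png

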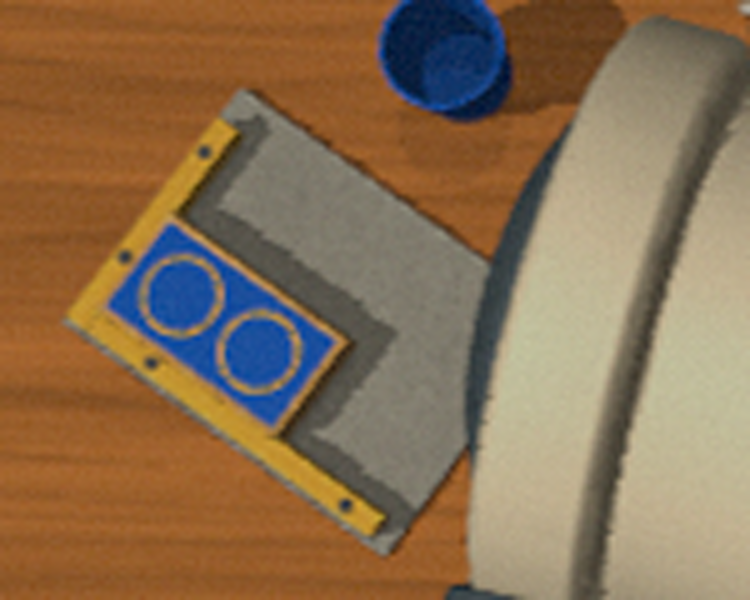

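The tray sits flush against both fences with its corner at about crop (108,305), and the cup is where it was. Handing in.

```bash
python3 -c "
from rig import arm
print(arm.sign_off(),arm.current_t())"
```

```text
the job is handed in; nothing more can be done
the job is handed in; nothing more can be done
```

The pale tray lies blue face up on the jig, pushed against both fences (force contact and the final top view agree), and I handed the job in soon after 55.7 s of the 72 s; the sign-off returned no verdict.

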